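# Compare the couplings in two closed cases and set out the longer

## Task

Lift the lids of both steel part cases and leave both up together while you compare the couplings inside. Take out the longer one and lay it level in the holding stand with one nut in each notch, leaving the shorter one in its case. Leave both lids standing open for the stock count, and do not disturb the other things on the bench.

Things in the scene. Friction and masses are not known exactly. Their poses are not given: they have to be found in the camera images.
- case_1: One of two identical closed dark-steel part cases fixed to the bench, 130 (x) x 110 (y) x 53 mm high, walls and floor 4 mm, one coupling inside. Origin: centre of the underside, z up; the front with the grip tab faces -x, the hinge is at +x. Its flat steel lid is 134 x 114 x 4 mm.
- lid_1 (a joint): Lid angle of case_1, rad: 0 closed, positive opening upward about the hinge along the case's far (+x) top edge, stop at 1.85. The hinge is stiff: the lid stays at whatever angle it is left and takes about 1 to 2 N at the tab to move.
- lid_1_tab (a point): Centre of the steel grip tab of case_1's lid; moves with the lid. The tab sticks out from the lid's front edge in the lid's plane: 42 mm long, 16 wide (case y), 6 thick. 155 mm from the hinge line; when shut, 56 mm above the bench with empty space below. z axis: lid's outward normal; x axis: from tab to hinge. Pinch it across its width: the lid then turns between the fingers.
- lid_1_hinge (a point): Point on the hinge line of case_1's lid, mid-width: 65 mm towards +x of the case's centre and 53 mm above the bench. Its y axis is the hinge axis; fixed.
- case_2: One of two identical closed dark-steel part cases fixed to the bench, 130 (x) x 110 (y) x 53 mm high, walls and floor 4 mm, one coupling inside. Origin: centre of the underside, z up; the front with the grip tab faces -x, the hinge is at +x. Its flat steel lid is 134 x 114 x 4 mm.
- lid_2 (a joint): Lid angle of case_2, rad: 0 closed, positive opening upward about the hinge along the case's far (+x) top edge, stop at 1.85. The hinge is stiff: the lid stays at whatever angle it is left and takes about 1 to 2 N at the tab to move.
- lid_2_tab (a point): Centre of the steel grip tab of case_2's lid; moves with the lid. The tab sticks out from the lid's front edge in the lid's plane: 42 mm long, 16 wide (case y), 6 thick. 155 mm from the hinge line; when shut, 56 mm above the bench with empty space below. z axis: lid's outward normal; x axis: from tab to hinge. Pinch it across its width: the lid then turns between the fingers.
- lid_2_hinge (a point): Point on the hinge line of case_2's lid, mid-width: 65 mm towards +x of the case's centre and 53 mm above the bench. Its y axis is the hinge axis; fixed.
- long_coupling: The longer steel conduit coupling, 80 mm long, lying on flats on the floor of a case, unseen until its lid is up. Round barrel 24 mm in diameter, 44 mm long, between two hexagonal nuts 18 mm long, 30 mm across flats (35 across corners). x axis along its length (roughly the case's x); 150 to 310 g. Origin: middle of its length on its underside, 15 mm below its centre line.
- long_coupling_center (a point): Centre of the longer coupling, on its centre line; axes as the body's.
- short_coupling_center (a point): The shorter steel conduit coupling, 44 mm long, lying on flats on the floor of a case, unseen until its lid is up. Round barrel 24 mm in diameter, 16 mm long, between two hexagonal nuts 14 mm long, 30 mm across flats (35 across corners). x axis along its length (roughly the case's x); 130 g. Origin: this point is its centre, on its centre line.
- stand: Grey stand fixed to the bench: foot plate 100 (x) x 90 x 8 mm, two upright plates 8 mm thick, 29 mm either side of centre along x (50 mm free between). Each has an open-top notch: flat floor 45 mm above the bench, 39 mm wide, flaring to 58 mm at the top (72 mm up). The coupling lies along x, a nut in each notch; only the longer spans both. Origin: centre of underside.
- stand_seat (a point): Where the coupling's centre belongs: midway between the notches, 60 mm above the bench (15 mm above the notch floors). Axes as the stand's.
- locknut: Loose flat steel ring, 48 mm across, 8 mm thick; origin under its centre.
- cover_plate: Loose flat steel plate, 70 x 45 x 6 mm; origin under its centre.
- tape_measure: Loose yellow tape measure, 70 x 40 x 34 mm; origin under its centre.
- spray_can: Loose upright can, 60 mm across, 150 mm high, towards the back; origin under its centre.
- carton: Loose cardboard carton, 90 x 120 x 70 mm high, towards the back; origin under its centre.
- screwdriver: Loose red-handled screwdriver, about 200 mm long, lying towards the back; origin under its middle.
- wrench: Loose steel wrench, about 180 mm long, lying towards the back; origin under its middle.
There are look-alikes about, which are no part of the job. Leave any green look-alike of the case_2 alone. Leave any purple look-alike of the case_1 alone.

How it is judged:
On the way, in this order (a step that is already met when the one before it is completed fails the run):
1. both lids are up at the same time (each more than 1.1 rad open), with both couplings still in their cases (value of joint each of lid_1, lid_2 above 1.1 rad and distance of each of long_coupling, short_coupling_center from where it was at the start of the episode below 0.03 m), for 0.2 s.
2. the longer coupling lies in both notches of the stand, released (horizontal distance between long_coupling_center and stand_seat below 0.012 m and z of long_coupling_center in the frame of stand_seat between -0.004 and 0.005 m and angle between the x axis of long_coupling and the x axis of stand, either way round below 0.2 rad and contact force between the fingers and long_coupling below 0.2 N), for 0.2 s.
At the end, for the whole second after the job is handed in: The longer coupling rests in both notches of the stand: centre within 12 mm sideways and -4 to +5 mm in height of the seat point, its length within 0.2 rad of the stand's x axis, at rest. Both lids still stand open (more than 1.0 rad) and the shorter coupling lies inside a case (horizontal distance between long_coupling_center and stand_seat below 0.012 m and z of long_coupling_center in the frame of stand_seat between -0.004 and 0.005 m and angle between the x axis of long_coupling and the x axis of stand, either way round below 0.2 rad and linear speed of long_coupling below 0.02 m/s and value of joint each of lid_1, lid_2 above 1 rad and ((x of short_coupling_center in the frame of case_1 between -0.062 and 0.062 m and y of short_coupling_center in the frame of case_1 between -0.052 and 0.052 m and z of short_coupling_center in the frame of case_1 below 0.035 m) or (x of short_coupling_center in the frame of case_2 between -0.062 and 0.062 m and y of short_coupling_center in the frame of case_2 between -0.052 and 0.052 m and z of short_coupling_center in the frame of case_2 below 0.035 m))); the robot touches nothing.
It fails at once if a loose bystander (locknut, cover plate, tape measure, spray can, carton, screwdriver or wrench) is moved by more than 40 mm (distance of any of locknut, cover_plate, tape_measure, spray_can, carton, screwdriver, wrench from where it was at the start of the episode above 0.04 m).
It fails at once if the shorter coupling is taken out of its case (lifted above 80 mm) (height (world z) of short_coupling_center above 0.08 m).
It also fails if it takes over 70 s, if anything falls off the work surface, if the arm or the gripper's body presses on something with over 40 N, if the wrist force passes 120 N, or if a joint passes its speed limit or range.

## Robot

A 6-joint arm with a two-finger parallel gripper is mounted at the origin on the work surface. World frame = base frame: x ahead of the robot, y to its left, z up, the work surface at z = 0. Lengths are in m, angles in rad, forces in N, time in s.
With the tool pointing down it reaches from about 0.3 to 0.825 m from the base axis. Payload 5.4 kg.
Tool frame: the origin (TCP) lies midway between the tips of the shut fingers; the grasp point (between the pads) lies 19 mm behind it (env.grip_point_offset is the distance from the TCP to the grasp point, in m); z points along the fingers, y is the line along which they close (so a half turn about z gives the same grasp; the last joint's range is limited). The gripper opens to 92 mm and grips with 3 to 60 N. Pads are 20 mm wide; open, the fingers measure 128 mm over their backs; the gripper's body (75 mm by 189 mm) begins 69 mm behind the grasp point.
Start: joints at [-1.316, 0.158, 1.597, -0, 1.386, -0.21], TCP at [0.258, -0.514, 0.215] pointing down, gripper open.
Joint ranges: [-2.91, 2.91], [-0.94, 2.29], [0.18, 2.7], [-1.29, 4.43], [0.17, 2.64], [-3, 3]. Speed limits (rad/s): [2.57, 2.57, 3.14, 3.14, 3.14, 3.14].

## Interface

Orientations are given as a rotation vector (axis times angle).
In Python, from plant import env gives the robot as it stands.
- The arm moves only by the tool jog_arm, never from a script. Its argument "commands" is a list of rows, each an object with "travel": the shift along the tool's x, y, z each as a share of 50 mm, from -1 to 1, a list of three; "dr": the turn, a rotation vector about the tool's x, y, z each as a share of 45 degrees, from -1 to 1, a list of three; "hand": the opening in per cent of the stroke, from 0 (shut) to 100 (fully open). In form: [{"travel": [dx, dy, dz], "dr": [wx, wy, wz], "hand": hand}, ...]. A call has 1 to 20 rows; each row shifts and turns the commanded pose from where the row before left it, along the tool's axes as they then stand; what a row does not reach is not made up. A row lasts 1/12 s, in which the tool goes at most 41.7 mm and 7.16 degrees, less where a joint would pass 70% of its speed; a pose out of reach is approached as far as the arm can. A call with a number of a shift or a turn outside -1 to 1 is refused whole. A call with a gripper value outside its range is refused whole. The fingers move at their own pace and stop on an object; "squeeze" is the grip in N (left out, the last holds). Time passes only in rows, so rows that do not move let the fingers close. It gives the time, the measured TCP pose, the force, the opening and the grip force at its end, in the units of the state.
- env.get_obs(): the state, without advancing time (a new reading comes with each control period).
- env.snapshot(name): name is "scene" or "side" or "wrist"; returns the picture (420x560x3 uint8, red, green, blue); there is no depth.
- env.camera_info(name): a dict with "camera_matrix" (3x3 intrinsics, pixels), "camera_from_world" (4x4, takes a point from world to camera coordinates); the wrist camera has in their place "mount" (4x4, takes a point from camera to tool coordinates, whose origin is the TCP and whose axes are the flange's). Camera axes: x right, y down, z forward; pixel columns grow to the right and rows downward; lengths in m; the calibration is good to about 2 mm. A picture is of the moment at which its call begins: read the wrist's pose just before it. camera_info takes no time and is no camera call.
- env.job_done(): hands the job in; it is judged then, once.
Trained networks look in the newest picture that a camera, given by its name, has taken for a name from the list of things; names that differ only in an ending like _2 or _b are one class to them, and where a whole thing is asked for, a point or a joint stands for the part that bears it (a point fixed in the world has none). Each returns a list of dicts, best first, with "score" (0 to 1); they miss things now and then, are a little off and sometimes report something else, mostly with a low value. They report only what shows in the picture. A call takes as long as a camera call. They do not tell look-alikes from the thing itself.
- env.boxes_of(target, camera): "extent" ([left, top, right, bottom] in pixels, round what is visible of it).
- env.cut_out(target, camera): "mask" (420x560 bool, what is visible of it) and "extent" ([left, top, right, bottom] in pixels, round what is visible of it).
- env.pinpoint(target, camera): "xy" ([column, row] in pixels: a listed point, or the origin of a listed thing).
The state is a dict: "t": time; "q": joint angles; "joint_velocities": joint speeds; "joint_efforts": joint torques, N m; "eef_pos": TCP position; "ee_rot": TCP orientation; "force": force on the tool from outside, world axes, zero at the start; "ft_torque": the same for the moment, N m; "grip_width": opening from 0.0 (shut) to 1.0 (fully open); "grip_force": force on a finger pad.
Only numpy, scipy, OpenCV 4.12 (cv2) and the standard library are available. Lean on these libraries where they do the work, as an engineer would, in place of code of your own. Each camera call takes 0.05 s, during which the arm holds its last target. There are 200 camera calls.

## Working session

There is one attempt and no reset: what is moved stays moved. The work goes in short steps, Python scripts to look and compute and a tool call to move; the robot and the scene stay as the last step left them, time stands still between calls to the robot, and variables do not carry over. Pictures are saved under pics/ and viewed, at most 10 in all, crops included, and the job is handed in when it is done.

Besides the shell and the picture viewer there is one more tool, called after "Request:" in YAML: its name, and indented under it one key for each argument. jog_arm: Moves the arm, as the interface text tells. Shift numbers are shares of 50 mm and turn numbers shares of 45 degrees, none past 1 either way. Its arguments: {"type":"object","properties":{"commands":{"type":"array"},"squeeze":{"type":"number"}},"required":["commands"]}

```bash
mkdir -p pics
cat > h.py <<'E'
import numpy as np, cv2
from scipy.spatial.transform import Rotation as R
from plant import env
def ray(cam,uv,obs=None):
    i=env.camera_info(cam);K=np.array(i["camera_matrix"])
    if cam=="wrist":
        o=obs or env.get_obs();T=np.eye(4);T[:3,:3]=R.from_rotvec(o["ee_rot"]).as_matrix();T[:3,3]=o["eef_pos"]
        C=T@np.array(i["mount"])
    else: C=np.linalg.inv(np.array(i["camera_from_world"]))
    d=C[:3,:3]@np.linalg.solve(K,[uv[0],uv[1],1]);return C[:3,3],d
def onz(cam,uv,z,obs=None):
    c,d=ray(cam,uv,obs);return (c+d*(z-c[2])/d[2]).round(4)
def tri(*rs):
    A=np.zeros((3,3));b=np.zeros(3)
    for c,d in rs:
        d=d/np.linalg.norm(d);P=np.eye(3)-np.outer(d,d);A+=P;b+=P@c
    return np.linalg.solve(A,b).round(4)
def save(cam,name):
    im=env.snapshot(cam);cv2.imwrite("pics/"+name,im[:,:,::-1]);return im
E
python3 - <<'E'
from h import *
a=save("scene","s.png");b=save("side","d.png")
cv2.imwrite("pics/a.png",cv2.resize(np.vstack([a,b])[:,:,::-1],None,fx=.714,fy=.714))
Z={"case":0,"lid_1_tab":.056,"stand":0,"stand_seat":.06,"lid_1_hinge":.053,"locknut":0,"cover_plate":0,"tape_measure":0,"spray_can":0,"carton":0,"screwdriver":0,"wrench":0}
for n,z in Z.items():
  for c in("scene","side"):
    for r in env.pinpoint("case_1" if n=="case" else n,c)[:4]: print(n,c,round(r["score"],2),np.round(r["xy"]),onz(c,r["xy"],z))
print(env.get_obs())
E
```

```text
case scene 0.93 [232. 204.] [ 0.5534 -0.2552  0.    ]
case scene 0.91 [447. 233.] [0.3065 0.3439 0.    ]
case scene 0.88 [403. 282.] [0.5208 0.295  0.    ]
case scene 0.88 [280. 150.] [ 0.2825 -0.2501  0.    ]
case side 0.86 [348. 185.] [ 0.4345 -0.443   0.    ]
case side 0.84 [383. 221.] [ 0.2787 -0.2486  0.    ]
case side 0.81 [220. 326.] [0.5272 0.2914 0.    ]
case side 0.65 [319. 384.] [0.2972 0.3446 0.    ]
lid_1_tab scene 0.86 [253. 175.] [ 0.4596 -0.2368  0.056 ]
lid_1_tab scene 0.83 [296. 123.] [ 0.1966 -0.2414  0.056 ]
lid_1_tab scene 0.81 [223. 130.] [ 0.3525 -0.4306  0.056 ]
lid_1_tab scene 0.42 [235. 276.] [ 0.7671 -0.0812  0.056 ]
lid_1_tab side 0.75 [263. 314.] [0.4341 0.276  0.056 ]
lid_1_tab side 0.68 [371. 174.] [ 0.3571 -0.4401  0.056 ]
lid_1_tab side 0.67 [418. 207.] [ 0.1903 -0.2697  0.056 ]
lid_1_tab side 0.59 [326. 194.] [ 0.4595 -0.2457  0.056 ]
stand scene 0.71 [413. 245.] [0.3964 0.2753 0.    ]
stand scene 0.25 [233. 276.] [ 0.7492 -0.1075  0.    ]
stand side 0.77 [266. 240.] [ 0.5654 -0.0303  0.    ]
stand_seat scene 0.61 [294. 233.] [ 0.573  -0.0182  0.06  
[... 1420 characters left out ...]
 -0.3664  0.    ]
{'t': 1.3, 'q': array([-1.31606480e+00,  1.58406820e-01,  1.59699443e+00,  4.32986768e-07,
        1.38621311e+00, -2.10113854e-01]), 'joint_velocities': array([-0.00094379,  0.00118048,  0.00178027,  0.00058845, -0.00053099,
       -0.00061881]), 'joint_efforts': array([-1.77389229e-03, -3.85572696e+01, -3.22358966e+01,  7.00985896e-02,
        3.07070499e-02, -6.56786625e-06]), 'eef_pos': array([ 0.25773295, -0.51398183,  0.2146001 ]), 'ee_rot': array([-3.05709796e+00, -7.23615956e-01,  9.21107868e-08]), 'force': array([-0.90971959, -0.49670373, -0.53132743]), 'ft_torque': array([-0.06738468, -0.00797427, -0.0083574 ]), 'grip_force': 0.0, 'grip_width': 1.0039222215940058}
```

View pics/a.png

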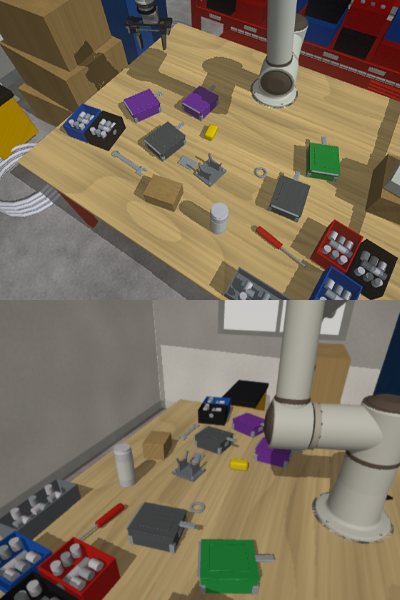

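The dark-steel cases are at about (0.55,-0.26) and (0.52,0.29), and the purple and green ones are the look-alikes. I'll triangulate tab, hinge and stand, then plan the first move.

```bash
cat >> h.py <<'E'
def plan(p,yaw=None,o=None):
    """tool-frame shift (units of 50mm) to put TCP at p, then turn about tool z (units of 45deg) for x heading yaw"""
    o=o or env.get_obs();M=R.from_rotvec(o["ee_rot"]).as_matrix();d=M.T@(np.array(p)-o["eef_pos"])
    h=np.arctan2(M[1,0],M[0,0]);s="shift units %s heading %.3f"%((d/.05).round(3),h)
    if yaw is not None: s+=" turnz units %.3f"%(-((yaw-h+np.pi)%(2*np.pi)-np.pi)/np.radians(45))
    print(s," toolz",M[:,2].round(3))
E
python3 - <<'E'
from h import *
env.snapshot("scene");env.snapshot("side")
for n in("case_1","lid_1_tab","lid_1_hinge","stand","stand_seat"):
  P={c:[r for r in env.pinpoint(n,c) if r["score"]>.1] for c in("scene","side")}
  for a in P["scene"]:
    for b in P["side"]:
      r1,r2=ray("scene",a["xy"]),ray("side",b["xy"]);p=tri(r1,r2)
      e=[np.linalg.norm(np.cross(p-c,d/np.linalg.norm(d))) for c,d in(r1,r2)]
      if max(e)<.012: print(n,np.round(a["xy"]),np.round(b["xy"]),p,np.round(max(e),4))
plan([.42,-.23,.22],-.25)
i=env.camera_info("wrist");print(np.round(i["mount"],3),np.round(i["camera_matrix"]))
E
```

```text
case_1 [402. 277.] [224. 326.] [0.5153 0.2909 0.0067] 0.0033
case_1 [280. 150.] [384. 222.] [ 0.2782 -0.2526 -0.0055] 0.0002
case_1 [280. 150.] [348. 184.] [ 0.3841 -0.1836  0.133 ] 0.0036
case_1 [448. 232.] [317. 384.] [ 0.3008  0.3445 -0.0035] 0.0003
case_1 [448. 232.] [263. 315.] [0.4031 0.339  0.1258] 0.0027
case_1 [202. 155.] [384. 222.] [ 0.3046 -0.6199 -0.2216] 0.0063
case_1 [202. 155.] [348. 184.] [ 0.437  -0.4684 -0.0058] 0.0008
case_1 [231. 203.] [301. 204.] [ 0.5458 -0.2657 -0.0085] 0.001
lid_1_tab [221. 131.] [416. 212.] [ 0.1971 -0.5898 -0.1439] 0.0071
lid_1_tab [221. 131.] [373. 176.] [ 0.3524 -0.44    0.0514] 0.0013
lid_1_tab [293. 122.] [416. 212.] [ 0.1919 -0.2556  0.0496] 0.0023
lid_1_tab [293. 122.] [373. 176.] [ 0.3148 -0.1821  0.1776] 0.0056
lid_1_tab [253. 174.] [327. 192.] [ 0.4571 -0.2359  0.0647] 0.0045
lid_1_hinge [180. 150.] [364. 196.] [ 0.3937 -0.6302 -0.1227] 0.0098
lid_1_hinge [180. 150.] [335. 163.] [ 0.4963 -0.4957  0.0539] 0.0027
lid_1_hinge [268. 150.] [364. 196.] [ 0.3481 -0.2551  0.063 ] 0.0053
lid_1_hinge [268. 150.] [335. 163.] [ 0.4322 -0.1947  0.1776] 0.009
lid_1_hinge [216. 202.] [285. 186.] [ 0.6003 -0.2726  0.0481] 0.0029
stand [294. 242.] [265. 242.] [ 0.5655 -0.0238 -0.0023] 0.0014
stand_seat [293. 233.] [265. 225.] [ 0.5668 -0.0272  0.0467] 0.0033
shift units [ 5.448 -3.623 -0.108] heading 0.465 turnz units 0.910  toolz [-0. -0. -1.]
[[-0.001 -0.968 -0.249  0.07 ]
 [ 1.    -0.    -0.002  0.001]
 [ 0.002 -0.249  0.968 -0.171]
 [ 0.     0.     0.     1.   ]] [[324.   0. 285.]
 [  0. 324. 206.]
 [  0.   0.   1.]]
```

Request:
jog_arm:
  commands:
    - {"travel":[0.545,-0.362,-0.01],"dr":[0,0,0],"hand":100}
    - {"travel":[0.545,-0.362,-0.01],"dr":[0,0,0],"hand":100}
    - {"travel":[0.545,-0.362,-0.01],"dr":[0,0,0],"hand":100}
    - {"travel":[0.545,-0.362,-0.01],"dr":[0,0,0],"hand":100}
    - {"travel":[0.545,-0.362,-0.01],"dr":[0,0,0],"hand":100}
    - {"travel":[0.545,-0.362,-0.01],"dr":[0,0,0],"hand":100}
    - {"travel":[0.545,-0.362,-0.01],"dr":[0,0,0],"hand":100}
    - {"travel":[0.545,-0.362,-0.01],"dr":[0,0,0],"hand":100}
    - {"travel":[0.545,-0.362,-0.01],"dr":[0,0,0],"hand":100}
    - {"travel":[0.545,-0.362,-0.01],"dr":[0,0,0],"hand":100}
    - {"travel":[0,0,0],"dr":[0,0,0.152],"hand":60}
    - {"travel":[0,0,0],"dr":[0,0,0.152],"hand":60}
    - {"travel":[0,0,0],"dr":[0,0,0.152],"hand":60}
    - {"travel":[0,0,0],"dr":[0,0,0.152],"hand":60}
    - {"travel":[0,0,0],"dr":[0,0,0.152],"hand":60}
    - {"travel":[0,0,0],"dr":[0,0,0.152],"hand":60}
    - {"travel":[0,0,0],"dr":[0,0,0],"hand":60}

```text
t: 3.32
eef_pos: [0.4202, -0.23, 0.2197]
ee_rot: [3.116, -0.398, 0.0]
force: [-0.3, -0.1, 0.1]
grip_width: 0.599
grip_force: 0.0
```

```bash
cat >> h.py <<'E'
def lid(tag):
    o=env.get_obs();im=save("wrist",tag+".png")
    for n,z in(("lid_1_tab",.056),("lid_1_hinge",.053),("case_1",0)):
        for r in env.pinpoint(n,"wrist")[:2]: print(n,round(r["score"],2),np.round(r["xy"]),onz("wrist",r["xy"],z,o))
    for r in env.cut_out("lid_1","wrist")[:2]:
        m=r["mask"].astype(np.uint8);c=max(cv2.findContours(m,0,2)[0],key=cv2.contourArea)
        W=np.array([onz("wrist",p[0],.056,o)[:2] for p in c],np.float32)
        q=cv2.minAreaRect(W);print("lid",round(r["score"],2),r["extent"],q)
        # tab: contour points beyond the body
        for p in c: cv2.circle(im,tuple(map(int,p[0])),1,(255,0,0),-1)
    cv2.imwrite("pics/"+tag+"m.png",im[:,:,::-1])
E
python3 - <<'E'
from h import *
print(env.get_obs());lid("wa")
E
```

```text
{'t': 3.3167, 'q': array([-7.53856010e-01, -9.96344948e-02,  1.85072209e+00, -2.39175429e-05,
        1.39035210e+00,  1.07133061e+00]), 'joint_velocities': array([-1.56015283e-03, -1.06533493e-04,  3.54797447e-04, -9.46454439e-04,
       -5.21172852e-05, -1.85858120e-01]), 'joint_efforts': array([ 6.55640324e-03, -2.83709157e+01, -3.23543143e+01,  4.56358760e-02,
       -6.51276810e-02,  1.23238508e+00]), 'eef_pos': array([ 0.42019572, -0.23004117,  0.21968092]), 'ee_rot': array([ 3.11610658e+00, -3.98498248e-01,  1.72922180e-04]), 'force': array([-0.3015596 , -0.12529432,  0.09657532]), 'ft_torque': array([0.06441719, 0.0301201 , 0.01707899]), 'grip_force': 0.0, 'grip_width': 0.59896680489224}
lid_1_tab 0.97 [490. 201.] [ 0.3556 -0.4372  0.056 ]
lid_1_tab 0.97 [338. 365.] [ 0.194 -0.237  0.056]
lid_1_hinge 0.74 [541.  49.] [ 0.492  -0.5004  0.053 ]
lid_1_hinge 0.72 [286. 150.] [ 0.4617 -0.2413  0.053 ]
case_1 0.97 [329. 276.] [ 0.2831 -0.2533  0.    ]
case_1 0.73 [485. 114.] [ 0.4384 -0.4738  0.    ]
lid 0.79 [218.5, 0.0, 343.9, 171.2] ((0.5201703310012817, -0.2526211738586426), (0.11439214646816254, 0.15771956741809845), 77.85260772705078)
lid 0.7 [275.0, 240.0, 381.5, 380.9] ((0.31129807233810425, -0.23221907019615173), (0.07072386145591736, 0.0785367339849472), 84.14399719238281)
```

View pics/wam.png

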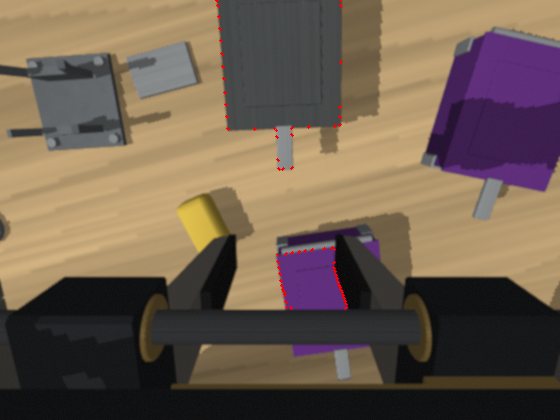

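The steel lid's front edge runs from (228,130) to (341,125) and its tab is centred at about (285,148). A purple case and the tape measure lie behind.

Run:
```python
from h import *
f=lambda u,v,z=.057:onz("wrist",(u,v),z)[:2]
a,b=f(228,130),f(341,125);d=a-b;print(a,b,"width",np.linalg.norm(d),"yaw front",np.arctan2(-d[0],d[1]))
m=(a+b)/2;c1=[f(219,0),f(341,0)];print("side yaws",[np.arctan2(*(q-p)[::-1]) for p,q in zip((a,b),c1)])
t0,t1=f(284.5,127,.059),f(286,169,.059);print("tab",t0,t1,(t0+t1)/2,"len",np.linalg.norm(t0-t1))
for y in(-.21,-.2):
  print("tab from lid",m-21e-3*np.array([np.cos(y),np.sin(y)]),"hinge",m+134e-3*np.array([np.cos(y),np.sin(y)]))
p=np.append((m-21e-3*np.array([np.cos(-.21),np.sin(-.21)])+(t0+t1)/2)/2,.110);print(p);plan(p,-.21)
```

```text
[ 0.4954 -0.1895] [ 0.4721 -0.3003] width 0.11322336331340807 yaw front -0.2072687883022974
side yaws [np.float64(-0.22401297900574918), np.float64(-0.20731024912657864)]
tab [ 0.4842 -0.2452] [ 0.4433 -0.2363] [ 0.46375 -0.24075] len 0.04185713798147216
tab from lid [ 0.46321135 -0.24052234] hinge [ 0.61480614 -0.27283363]
tab from lid [ 0.4631686  -0.24072794] hinge [ 0.61507892 -0.27152169]
[ 0.46348068 -0.24063617  0.11      ]
shift units [ 0.891 -0.009  2.193] heading -0.249 turnz units -0.050  toolz [ 0. -0. -1.]
```

Request:
jog_arm:
  commands:
    - {"travel":[0,0,0],"dr":[0,0,-0.05],"hand":50}
    - {"travel":[0.2,0,0.4],"dr":[0,0,0],"hand":50}
    - {"travel":[0.2,0,0.4],"dr":[0,0,0],"hand":50}
    - {"travel":[0.2,0,0.4],"dr":[0,0,0],"hand":50}
    - {"travel":[0.21,0,0.4],"dr":[0,0,0],"hand":50}
    - {"travel":[0,0,0.5],"dr":[0,0,0],"hand":50}
    - {"travel":[0,0,0.5],"dr":[0,0,0],"hand":50}
    - {"travel":[0,0,0.5],"dr":[0,0,0],"hand":50}
    - {"travel":[0,0,0.55],"dr":[0,0,0],"hand":50}
    - {"travel":[0,0,0],"dr":[0,0,0],"hand":0}
    - {"travel":[0,0,0],"dr":[0,0,0],"hand":0}
    - {"travel":[0,0,0],"dr":[0,0,0],"hand":0}
    - {"travel":[0,0,0],"dr":[0,0,0],"hand":0}
    - {"travel":[0,0,0],"dr":[0,0,0],"hand":0}
    - {"travel":[0,0,0],"dr":[0,0,0],"hand":0}
  squeeze: 15

```text
t: 4.82
eef_pos: [0.4611, -0.2397, 0.0391]
ee_rot: [3.122, -0.332, 0.005]
force: [-0.2, -0.7, 4.5]
grip_width: 0.174
grip_force: 15.0
```

Run:
```python
from h import *
print(env.get_obs()["force"]);plan([.4635,-.2406,.037],-.21)
r=.159;t=np.linspace(0,1.62,17);print(np.c_[t[1:],np.diff(-r*np.cos(t)-.003*np.sin(t))/.05,-np.diff(r*np.sin(t)-.003*np.cos(t))/.05].round(2))
```

```text
[-0.19397554 -0.71654185  4.47118993]
shift units [0.051 0.007 0.042] heading -0.212 turnz units -0.003  toolz [ 0.003 -0.003 -1.   ]
[[ 0.1   0.01 -0.32]
 [ 0.2   0.04 -0.32]
 [ 0.3   0.07 -0.31]
 [ 0.4   0.11 -0.3 ]
 [ 0.51  0.14 -0.29]
 [ 0.61  0.16 -0.28]
 [ 0.71  0.19 -0.26]
 [ 0.81  0.22 -0.24]
 [ 0.91  0.24 -0.21]
 [ 1.01  0.26 -0.19]
 [ 1.11  0.28 -0.16]
 [ 1.22  0.29 -0.13]
 [ 1.32  0.31 -0.1 ]
 [ 1.42  0.31 -0.07]
 [ 1.52  0.32 -0.04]
 [ 1.62  0.32 -0.01]]
```

Request:
jog_arm:
  commands:
    - {"travel":[0.02,0,-0.32],"dr":[0,0,0],"hand":0}
    - {"travel":[0.05,0,-0.32],"dr":[0,0,0],"hand":0}
    - {"travel":[0.08,0,-0.31],"dr":[0,0,0],"hand":0}
    - {"travel":[0.12,0,-0.3],"dr":[0,0,0],"hand":0}
    - {"travel":[0.15,0,-0.28],"dr":[0,0,0],"hand":0}
    - {"travel":[0.17,0,-0.27],"dr":[0,0,0],"hand":0}
    - {"travel":[0.2,0,-0.25],"dr":[0,0,0],"hand":0}
    - {"travel":[0.23,0,-0.23],"dr":[0,0,0],"hand":0}
    - {"travel":[0.25,0,-0.2],"dr":[0,0,0],"hand":0}
    - {"travel":[0.265,0,-0.18],"dr":[0,0,0],"hand":0}
    - {"travel":[0.285,0,-0.15],"dr":[0,0,0],"hand":0}
    - {"travel":[0.295,0,-0.12],"dr":[0,0,0],"hand":0}
    - {"travel":[0.31,0,-0.09],"dr":[0,0,0],"hand":0}

```text
t: 5.9
eef_pos: [0.5779, -0.2654, 0.1892]
ee_rot: [3.121, -0.333, -0.002]
force: [-2.7, -4.8, -0.7]
grip_width: 0.175
grip_force: 15.0
```

Run:
```python
from h import *
print(env.get_obs()["force"]);plan([.615,-.272,.19],-.21)
```

```text
[-2.72793417 -4.83383254 -0.72028671]
shift units [ 0.752 -0.028 -0.016] heading -0.212 turnz units -0.003  toolz [-0.002 -0.002 -1.   ]
```

Request:
jog_arm:
  commands:
    - {"travel":[0.32,0,-0.06],"dr":[0,0,0],"hand":0}
    - {"travel":[0.32,0,-0.03],"dr":[0,0,0],"hand":0}
    - {"travel":[0.32,0,0.0],"dr":[0,0,0],"hand":0}
    - {"travel":[0,0,0],"dr":[0,0,0],"hand":0}
    - {"travel":[0,0,0],"dr":[0,0,0],"hand":50}
    - {"travel":[0,0,0],"dr":[0,0,0],"hand":50}
    - {"travel":[0,0,0],"dr":[0,0,0],"hand":50}
    - {"travel":[0,0,0],"dr":[0,0,0],"hand":50}
    - {"travel":[0,0,-0.6],"dr":[0,0,0],"hand":50}
    - {"travel":[0,0,-0.6],"dr":[0,0,0],"hand":50}
    - {"travel":[0,0,-0.4],"dr":[0,0,0],"hand":50}
    - {"travel":[-0.6,0,0],"dr":[0,0,0],"hand":50}
    - {"travel":[-0.6,0,0],"dr":[0,0,0],"hand":50}
    - {"travel":[-0.6,0,0],"dr":[0,0,0],"hand":50}
    - {"travel":[-0.6,0,0],"dr":[0,0,0],"hand":50}
    - {"travel":[-0.3,0,0],"dr":[0,0,0],"hand":50}
    - {"travel":[0,0,0],"dr":[0,0,0],"hand":50}

```text
t: 7.32
eef_pos: [0.491, -0.2448, 0.273]
ee_rot: [-3.124, 0.334, 0.001]
force: [0.3, 0.4, 0.2]
grip_width: 0.501
grip_force: 0.0
```

Run:
```python
from h import *
print(env.get_obs()["force"]);plan([.42,.265,.23],.19)
save("wrist","w2.png")
for n,z in(("long_coupling_center",.019),("short_coupling_center",.019),("stand_seat",.06)):
    for r in env.pinpoint(n,"wrist")[:3]: print(n,round(r["score"],2),np.round(r["xy"]),onz("wrist",r["xy"],z))
```

```text
[0.34811216 0.41819339 0.152363  ]
shift units [-3.543 -9.666  0.862] heading -0.213 turnz units -0.513  toolz [-0.  0. -1.]
long_coupling_center 0.85 [290. 138.] [ 0.5413 -0.2617  0.019 ]
stand_seat 0.68 [ 88. 160.] [ 0.5698 -0.0237  0.06  ]
```

View pics/w2.png

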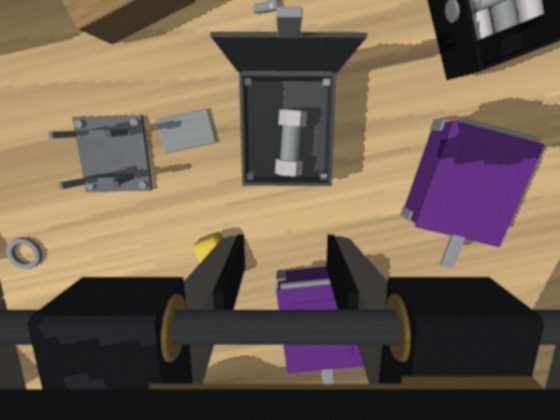

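The open case A holds the long coupling (columns 278–305, rows 108–176), about 2.4 times as long as it is wide. Lid A stands upright. The stand is at pixels (75–150, 115–190). Now lid B.

Request:
jog_arm:
  commands:
    - {"travel":[-0.253,-0.69,0.06],"dr":[0,0,0],"hand":50}
    - {"travel":[-0.253,-0.69,0.06],"dr":[0,0,0],"hand":50}
    - {"travel":[-0.253,-0.69,0.06],"dr":[0,0,0],"hand":50}
    - {"travel":[-0.253,-0.69,0.06],"dr":[0,0,0],"hand":50}
    - {"travel":[-0.253,-0.69,0.06],"dr":[0,0,0],"hand":50}
    - {"travel":[-0.253,-0.69,0.06],"dr":[0,0,0],"hand":50}
    - {"travel":[-0.253,-0.69,0.06],"dr":[0,0,0],"hand":50}
    - {"travel":[-0.253,-0.69,0.06],"dr":[0,0,0],"hand":50}
    - {"travel":[-0.253,-0.69,0.06],"dr":[0,0,0],"hand":50}
    - {"travel":[-0.253,-0.69,0.06],"dr":[0,0,0],"hand":50}
    - {"travel":[-0.253,-0.69,0.06],"dr":[0,0,0],"hand":50}
    - {"travel":[-0.253,-0.69,0.06],"dr":[0,0,0],"hand":50}
    - {"travel":[-0.253,-0.69,0.06],"dr":[0,0,0],"hand":50}
    - {"travel":[-0.253,-0.69,0.06],"dr":[0,0,0],"hand":50}
    - {"travel":[0,0,0],"dr":[0,0,-0.13],"hand":50}
    - {"travel":[0,0,0],"dr":[0,0,-0.13],"hand":50}
    - {"travel":[0,0,0],"dr":[0,0,-0.13],"hand":50}
    - {"travel":[0,0,0],"dr":[0,0,-0.13],"hand":50}
    - {"travel":[0,0,0],"dr":[0,0,0],"hand":50}
    - {"travel":[0,0,0],"dr":[0,0,0],"hand":50}

```text
t: 9.18
eef_pos: [0.4222, 0.2641, 0.2304]
ee_rot: [-3.127, -0.304, 0.0]
force: [0.7, -0.0, 0.6]
grip_width: 0.499
grip_force: 0.0
```

Run:
```python
from h import *
lid("wb");plan([.42,.265,.23],.19)
```

```text
case_1 0.86 [212. 256.] [ 0.3025  0.3414 -0.    ]
case_1 0.59 [282.  94.] [0.5215 0.2886 0.    ]
lid 0.9 [139.6, 216.3, 256.4, 357.5] ((0.3333090543746948, 0.35356080532073975), (0.06393104046583176, 0.11381137371063232), 20.2004337310791)
lid 0.64 [221.9, 12.1, 343.1, 195.2] ((0.5015198588371277, 0.28744906187057495), (0.1762983798980713, 0.1159072071313858), 6.753576755523682)
shift units [-0.034 -0.034  0.012] heading 0.195 turnz units 0.006  toolz [-0.  0. -1.]
```

View pics/wbm.png

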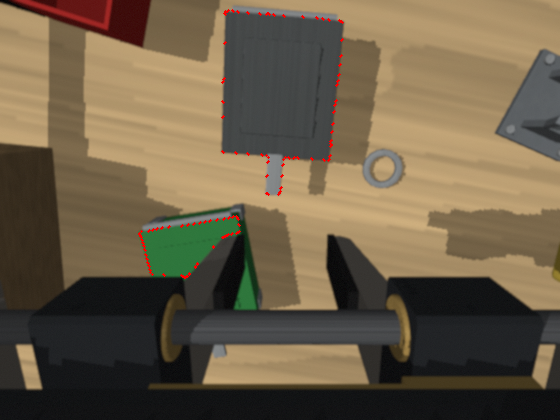

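Lid B's front edge runs from (222,152) to (331,160), with its tab from (275,156) to (273,195). The green look-alike is close in front and the locknut is at (383,168).

Run:
```python
from h import *
f=lambda u,v,z=.057:onz("wrist",(u,v),z)[:2]
a,b=f(222,152.5),f(331,160);d=a-b;yf=np.arctan2(-d[0],d[1]);print(a,b,"width",np.linalg.norm(d),"yaw front",yf)
m=(a+b)/2;q=[f(226,12),f(343,21)];print("side yaws",[np.arctan2(*(s-p)[::-1]) for p,s in zip((a,b),q)],np.linalg.norm(q[0]-q[1]))
t0,t1=f(275.5,156,.059),f(273.5,195,.059);print("tab",t0,t1,(t0+t1)/2,"len",np.linalg.norm(t0-t1),np.arctan2(*(t0-t1)[::-1]))
for y in(.1,.12,.14):
  print("tab from lid",m-21e-3*np.array([np.cos(y),np.sin(y)]),"hinge",m+134e-3*np.array([np.cos(y),np.sin(y)]))
y=.12;p=np.append((m-25e-3*np.array([np.cos(y),np.sin(y)])),.036);print(p);plan(p,y)
print("green front/back", f(143,232,.057),f(243,215,.057))
```

```text
[0.4479 0.3371] [0.4625 0.2227] width 0.11532788041059283 yaw front 0.12693618907240728
side yaws [np.float64(0.11697677782325008), np.float64(0.14307063776322818)] 0.11186692987652787
tab [0.4554 0.2811] [0.4138 0.2754] [0.4346  0.27825] len 0.04198868895309786 0.13617128356306632
tab from lid [0.43430491 0.2778035 ] hinge [0.58853056 0.29327768]
tab from lid [0.43435102 0.27738604] hinge [0.58823636 0.29594144]
tab from lid [0.43440546 0.27696959] hinge [0.58788894 0.29859878]
[0.43037978 0.27690719 0.036     ]
shift units [ 0.216 -0.227  3.892] heading 0.195 turnz units 0.095  toolz [-0.  0. -1.]
green front/back [0.3432 0.4114] [0.3846 0.3044]
```

Request:
jog_arm:
  commands:
    - {"travel":[0.11,-0.11,0.2],"dr":[0,0,0],"hand":45}
    - {"travel":[0.11,-0.12,0.2],"dr":[0,0,0],"hand":45}
    - {"travel":[0,0,0.1],"dr":[0,0,0.087],"hand":45}
    - {"travel":[0,0,0.5],"dr":[0,0,0],"hand":45}
    - {"travel":[0,0,0.6],"dr":[0,0,0],"hand":45}
    - {"travel":[0,0,0.6],"dr":[0,0,0],"hand":45}
    - {"travel":[0,0,0.6],"dr":[0,0,0],"hand":45}
    - {"travel":[0,0,0.6],"dr":[0,0,0],"hand":45}
    - {"travel":[0,0,0.47],"dr":[0,0,0],"hand":45}
    - {"travel":[0,0,0],"dr":[0,0,0],"hand":45}
    - {"travel":[0,0,0],"dr":[0,0,0],"hand":0}
    - {"travel":[0,0,0],"dr":[0,0,0],"hand":0}
    - {"travel":[0,0,0],"dr":[0,0,0],"hand":0}
    - {"travel":[0,0,0],"dr":[0,0,0],"hand":0}
    - {"travel":[0,0,0],"dr":[0,0,0],"hand":0}
    - {"travel":[0,0,0],"dr":[0,0,0],"hand":0}
  squeeze: 15

```text
t: 10.77
eef_pos: [0.4319, 0.2791, 0.0392]
ee_rot: [-3.131, -0.199, -0.007]
force: [-0.7, 5.9, 2.4]
grip_width: 0.17
grip_force: 15.0
```

Request:
jog_arm:
  commands:
    - {"travel":[0.02,0,-0.32],"dr":[0,0,0],"hand":0}
    - {"travel":[0.05,0,-0.32],"dr":[0,0,0],"hand":0}
    - {"travel":[0.08,0,-0.31],"dr":[0,0,0],"hand":0}
    - {"travel":[0.12,0,-0.3],"dr":[0,0,0],"hand":0}
    - {"travel":[0.15,0,-0.28],"dr":[0,0,0],"hand":0}
    - {"travel":[0.17,0,-0.27],"dr":[0,0,0],"hand":0}
    - {"travel":[0.2,0,-0.25],"dr":[0,0,0],"hand":0}
    - {"travel":[0.23,0,-0.23],"dr":[0,0,0],"hand":0}
    - {"travel":[0.25,0,-0.2],"dr":[0,0,0],"hand":0}
    - {"travel":[0.265,0,-0.18],"dr":[0,0,0],"hand":0}
    - {"travel":[0.285,0,-0.15],"dr":[0,0,0],"hand":0}
    - {"travel":[0.295,0,-0.12],"dr":[0,0,0],"hand":0}
    - {"travel":[0.31,0,-0.09],"dr":[0,0,0],"hand":0}
    - {"travel":[0.32,0,-0.06],"dr":[0,0,0],"hand":0}
    - {"travel":[0.32,0,-0.03],"dr":[0,0,0],"hand":0}
    - {"travel":[0.32,0,0.0],"dr":[0,0,0],"hand":0}
    - {"travel":[0,0,0],"dr":[0,0,0],"hand":0}

```text
t: 12.18
eef_pos: [0.6005, 0.299, 0.1941]
ee_rot: [-3.134, -0.199, -0.005]
force: [0.8, 0.3, 2.5]
grip_width: 0.176
grip_force: 15.0
```

Request:
jog_arm:
  commands:
    - {"travel":[0,0,0],"dr":[0,0,0],"hand":50}
    - {"travel":[0,0,0],"dr":[0,0,0],"hand":50}
    - {"travel":[0,0,0],"dr":[0,0,0],"hand":50}
    - {"travel":[0,0,0],"dr":[0,0,0],"hand":50}
    - {"travel":[0,0,-0.6],"dr":[0,0,0],"hand":50}
    - {"travel":[0,0,-0.6],"dr":[0,0,0],"hand":50}
    - {"travel":[0,0,-0.4],"dr":[0,0,0],"hand":50}
    - {"travel":[-0.6,0,0],"dr":[0,0,0],"hand":50}
    - {"travel":[-0.6,0,0],"dr":[0,0,0],"hand":50}
    - {"travel":[-0.6,0,0],"dr":[0,0,0],"hand":50}
    - {"travel":[-0.6,0,0],"dr":[0,0,0],"hand":50}
    - {"travel":[0,0,0],"dr":[0,0,0],"hand":50}
    - {"travel":[0,0,0],"dr":[0,0,0],"hand":50}

```text
t: 13.27
eef_pos: [0.478, 0.2834, 0.2728]
ee_rot: [-3.135, -0.202, -0.001]
force: [1.1, 0.5, 0.3]
grip_width: 0.499
grip_force: 0.0
```

Run:
```python
from h import *
save("wrist","w3.png")
for n,z in(("long_coupling_center",.019),("short_coupling_center",.019),("stand_seat",.06)):
    for r in env.pinpoint(n,"wrist")[:3]: print(n,round(r["score"],2),np.round(r["xy"]),onz("wrist",r["xy"],z))
plan([.53,-.1,.27],-.2)
```

```text
short_coupling_center 0.91 [283. 152.] [0.5123 0.2914 0.019 ]
short_coupling_center 0.16 [282. 145.] [0.5212 0.2932 0.019 ]
stand_seat 0.82 [559. 138.] [ 0.5731 -0.0239  0.06  ]
shift units [0.011 7.731 0.057] heading 0.127 turnz units 0.417  toolz [ 0.001  0.    -1.   ]
```

View pics/w3.png

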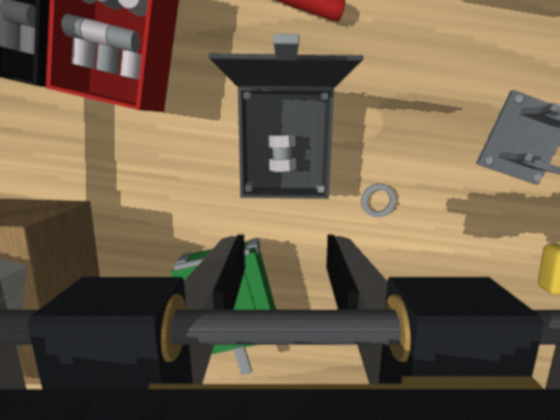

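The open case B holds the short coupling at about (283,152). Both lids are up. Next, a combined view of the stand and the long coupling.

Request:
jog_arm:
  commands:
    - {"travel":[-0.053,0.704,0],"dr":[0,0,0],"hand":60}
    - {"travel":[-0.053,0.704,0],"dr":[0,0,0],"hand":60}
    - {"travel":[-0.053,0.704,0],"dr":[0,0,0],"hand":60}
    - {"travel":[-0.053,0.704,0],"dr":[0,0,0],"hand":60}
    - {"travel":[-0.053,0.704,0],"dr":[0,0,0],"hand":60}
    - {"travel":[-0.053,0.704,0],"dr":[0,0,0],"hand":60}
    - {"travel":[-0.053,0.704,0],"dr":[0,0,0],"hand":60}
    - {"travel":[-0.053,0.704,0],"dr":[0,0,0],"hand":60}
    - {"travel":[-0.053,0.704,0],"dr":[0,0,0],"hand":60}
    - {"travel":[-0.053,0.704,0],"dr":[0,0,0],"hand":60}
    - {"travel":[-0.053,0.704,0],"dr":[0,0,0],"hand":60}
    - {"travel":[-0.053,0.704,0],"dr":[0,0,0],"hand":60}
    - {"travel":[0,0,0],"dr":[0,0,0.139],"hand":60}
    - {"travel":[0,0,0],"dr":[0,0,0.139],"hand":60}
    - {"travel":[0,0,0],"dr":[0,0,0.139],"hand":60}
    - {"travel":[0,0,0],"dr":[0,0,0],"hand":60}
    - {"travel":[0,0,0],"dr":[0,0,0],"hand":60}

```text
t: 14.88
eef_pos: [0.502, -0.1402, 0.2726]
ee_rot: [3.126, -0.309, -0.0]
force: [-0.3, -0.3, -0.7]
grip_width: 0.604
grip_force: 0.0
```

Run:
```python
from h import *
im=save("wrist","w4.png");o=env.get_obs();print(o["eef_pos"],o["ee_rot"])
for n,z in(("long_coupling_center",.019),("stand_seat",.06),("stand",0)):
    for r in env.pinpoint(n,"wrist")[:2]: print(n,round(r["score"],2),np.round(r["xy"],1),onz("wrist",r["xy"],z))
for n,z in (("long_coupling",.03),("stand",.008)):
  for r in env.cut_out(n,"wrist")[:1]:
    c=max(cv2.findContours(r["mask"].astype(np.uint8),0,2)[0],key=cv2.contourArea)
    print(n,round(r["score"],2),r["extent"],cv2.minAreaRect(c),cv2.minAreaRect(np.array([onz("wrist",p[0],z)[:2] for p in c],np.float32)))
cv2.imwrite("pics/w4z.png",cv2.resize(im[:230,100:420,::-1],None,fx=2.5,fy=2.5,interpolation=cv2.INTER_CUBIC))
```

```text
[ 0.50195465 -0.13996223  0.27259331] [-3.12638213e+00  3.08674397e-01  2.57748996e-05]
long_coupling_center 0.61 [375.  129.6] [ 0.5395 -0.2633  0.019 ]
stand_seat 0.72 [384.5  63.6] [ 0.6105 -0.272   0.06  ]
stand_seat 0.65 [181.8 144.9] [ 0.5696 -0.0296  0.06  ]
stand 0.65 [191.8 142.8] [ 0.5694 -0.024   0.    ]
long_coupling 0.72 [355.3, 98.8, 393.6, 167.9] ((373.05999755859375, 133.5800018310547), (28.00143051147461, 66.18519592285156), 8.130102157592773) ((0.5350157618522644, -0.25639352202415466), (0.03441018611192703, 0.08011773973703384), 73.01559448242188)
stand 0.75 [138.5, 106.9, 226.9, 184.4] ((183.5, 143.5), (77.0, 85.0), 90.0) ((0.5689603090286255, -0.016292326152324677), (0.1096682995557785, 0.10033054649829865), 78.56346893310547)
```

View pics/w4z.png

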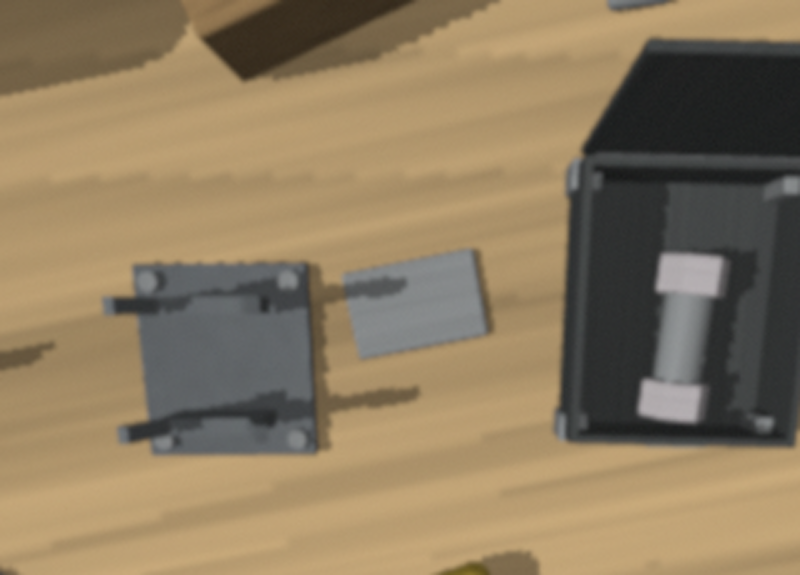

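The long coupling's nuts are at crop (691,274) and (672,400), and the stand's foot plate spans (134,265) to (316,453). The wrist camera sits 70 mm ahead of the TCP and would come close to the standing lid. I'll half-turn the tool and look again from above.

Run:
```python
from h import *
f=lambda u,v,z:onz("wrist",(u/2.5+100,v/2.5),z)[:2]
a,b=f(691,274,.03),f(672,400,.03);print("coupling",(a+b)/2,np.linalg.norm(a-b),np.arctan2(*(a-b)[::-1]))
P=[f(*p,.008) for p in((134,265),(308,263),(316,453),(153,454))]
print("stand",np.mean(P,0),[np.linalg.norm(P[i]-P[i-1]).round(4) for i in range(4)],"yaw",np.arctan2(*(P[0]-P[3])[::-1]),np.arctan2(*(P[1]-P[2])[::-1]),np.arctan2(*(P[0]-P[1])[::-1])-np.pi/2)
print(env.get_obs()["q"]);plan([.575,-.268,.273],-.21+np.pi)
```

```text
coupling [ 0.5337 -0.2564] 0.061704132762725086 -0.28586852604348467
stand [ 0.567275 -0.024875] [np.float64(0.0986), np.float64(0.0896), np.float64(0.099), np.float64(0.089)] yaw -0.19699778739671486 -0.20333608402827583 -0.18863921622450341
[-5.03680740e-01 -1.80189270e-02  1.66857702e+00 -1.21189466e-05
  1.49100944e+00  1.26564412e+00]
shift units [ 1.945  2.229 -0.007] heading -0.199 turnz units -3.985  toolz [ 0. -0. -1.]
```

Request:
jog_arm:
  commands:
    - {"travel":[0.39,0.446,0],"dr":[0,0,0],"hand":60}
    - {"travel":[0.39,0.446,0],"dr":[0,0,0],"hand":60}
    - {"travel":[0.39,0.446,0],"dr":[0,0,0],"hand":60}
    - {"travel":[0.39,0.446,0],"dr":[0,0,0],"hand":60}
    - {"travel":[0.39,0.446,0],"dr":[0,0,0],"hand":60}
    - {"travel":[0,0,0],"dr":[0,0,-0.15],"hand":60}
    - {"travel":[0,0,0],"dr":[0,0,-0.15],"hand":60}
    - {"travel":[0,0,0],"dr":[0,0,-0.15],"hand":60}
    - {"travel":[0,0,0],"dr":[0,0,-0.15],"hand":60}
    - {"travel":[0,0,0],"dr":[0,0,-0.15],"hand":60}
    - {"travel":[0,0,0],"dr":[0,0,-0.15],"hand":60}
    - {"travel":[0,0,0],"dr":[0,0,-0.15],"hand":60}
    - {"travel":[0,0,0],"dr":[0,0,-0.15],"hand":60}
    - {"travel":[0,0,0],"dr":[0,0,-0.15],"hand":60}
    - {"travel":[0,0,0],"dr":[0,0,-0.15],"hand":60}
    - {"travel":[0,0,0],"dr":[0,0,-0.15],"hand":60}
    - {"travel":[0,0,0],"dr":[0,0,-0.15],"hand":60}
    - {"travel":[0,0,0],"dr":[0,0,-0.15],"hand":60}
    - {"travel":[0,0,0],"dr":[0,0,-0.15],"hand":60}
    - {"travel":[0,0,0],"dr":[0,0,-0.15],"hand":60}

```text
t: 16.85
eef_pos: [0.5751, -0.2681, 0.2725]
ee_rot: [-2.218, -2.225, 0.0]
force: [-0.6, -0.0, 0.5]
grip_width: 0.6
grip_force: 0.0
```

Request:
jog_arm:
  commands:
    - {"travel":[0,0,0],"dr":[0,0,-0.15],"hand":60}
    - {"travel":[0,0,0],"dr":[0,0,-0.15],"hand":60}
    - {"travel":[0,0,0],"dr":[0,0,-0.15],"hand":60}
    - {"travel":[0,0,0],"dr":[0,0,-0.15],"hand":60}
    - {"travel":[0,0,0],"dr":[0,0,-0.15],"hand":60}
    - {"travel":[0,0,0],"dr":[0,0,-0.15],"hand":60}
    - {"travel":[0,0,0],"dr":[0,0,-0.15],"hand":60}
    - {"travel":[0,0,0],"dr":[0,0,-0.15],"hand":60}
    - {"travel":[0,0,0],"dr":[0,0,-0.15],"hand":60}
    - {"travel":[0,0,0],"dr":[0,0,-0.15],"hand":60}
    - {"travel":[0,0,0],"dr":[0,0,-0.14],"hand":60}
    - {"travel":[0,0,0],"dr":[0,0,0],"hand":60}
    - {"travel":[0,0,0],"dr":[0,0,0],"hand":60}

```text
t: 17.93
eef_pos: [0.5751, -0.2682, 0.2726]
ee_rot: [-0.452, -3.109, -0.0]
force: [0.3, 0.1, 0.2]
grip_width: 0.602
grip_force: 0.0
```

Run:
```python
from h import *
im=save("wrist","w5.png");o=env.get_obs();print(o["eef_pos"],o["q"][5])
for r in env.pinpoint("long_coupling_center","wrist")[:2]: print(round(r["score"],2),np.round(r["xy"],1),onz("wrist",r["xy"],.019))
x,y=map(int,(200,30));cv2.imwrite("pics/w5z.png",cv2.resize(im[30:250,150:410,::-1],None,fx=2.5,fy=2.5,interpolation=cv2.INTER_CUBIC))
plan([.534,-.256,.1],-.286+np.pi)
```

```text
[ 0.57505756 -0.26817145  0.27258106] -1.9086169190060185
shift units [0.856 0.    3.451] heading 2.853 turnz units -0.003  toolz [-0.  0. -1.]
```

View pics/w5z.png

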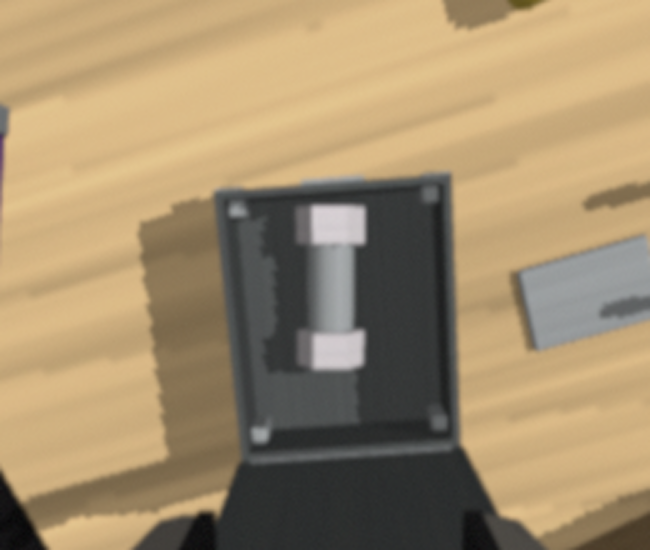

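The coupling is upright in this view. The barrel is at columns 308–355 and the nuts span rows 205 to 370 in the crop.

Run:
```python
from h import *
f=lambda u,v,z:onz("wrist",(u/2.5+150,v/2.5+30),z)[:2]
for z in(.02,.03):
  a,b=f(331.5,225,z),f(332,350,z);print("coupling",(a+b)/2,np.linalg.norm(a-b),np.arctan2(*(b-a)[::-1]))
e0,e1=f(331.5,205,.026),f(332,370,.026);print("ends",(e0+e1)/2,np.linalg.norm(e0-e1));c=(e0+e1)/2
plan([*c,.008],-.286+np.pi)
M=[f(*p,.053) for p in((218,190),(450,175),(458,448),(243,462))];print("case rim",np.mean(M,0))
```

```text
coupling [ 0.5349 -0.2591] 0.0634085167781112 -0.2878314327174554
coupling [ 0.5343  -0.25885] 0.06192422789183558 -0.2865071055880882
ends [ 0.53495 -0.2591 ] 0.08248860527369825
shift units [ 0.82  -0.054  5.291] heading 2.853 turnz units -0.003  toolz [-0.  0. -1.]
case rim [ 0.550475 -0.258275]
```

Request:
jog_arm:
  commands:
    - {"travel":[0.27,-0.016,0],"dr":[0,0,0],"hand":48}
    - {"travel":[0.27,-0.016,0],"dr":[0,0,0],"hand":48}
    - {"travel":[0.28,-0.016,0],"dr":[0,0,0],"hand":48}
    - {"travel":[0,0,0.6],"dr":[0,0,0],"hand":48}
    - {"travel":[0,0,0.6],"dr":[0,0,0],"hand":48}
    - {"travel":[0,0,0.6],"dr":[0,0,0],"hand":48}
    - {"travel":[0,0,0.6],"dr":[0,0,0],"hand":48}
    - {"travel":[0,0,0.6],"dr":[0,0,0],"hand":48}
    - {"travel":[0,0,0.6],"dr":[0,0,0],"hand":48}
    - {"travel":[0,0,0.5],"dr":[0,0,0],"hand":48}
    - {"travel":[0,0,0.4],"dr":[0,0,0],"hand":48}
    - {"travel":[0,0,0.3],"dr":[0,0,0],"hand":48}
    - {"travel":[0,0,0.27],"dr":[0,0,0],"hand":48}
    - {"travel":[0,0,0.2],"dr":[0,0,0],"hand":48}
    - {"travel":[0,0,0],"dr":[0,0,0],"hand":48}
    - {"travel":[0,0,0],"dr":[0,0,0],"hand":48}

```text
t: 19.37
eef_pos: [0.5351, -0.259, 0.0092]
ee_rot: [-0.448, -3.109, -0.0]
force: [0.3, -0.2, 0.1]
grip_width: 0.479
grip_force: 0.0
```

Request:
jog_arm:
  commands:
    - {"travel":[0,0,0],"dr":[0,0,0],"hand":0}
    - {"travel":[0,0,0],"dr":[0,0,0],"hand":0}
    - {"travel":[0,0,0],"dr":[0,0,0],"hand":0}
    - {"travel":[0,0,0],"dr":[0,0,0],"hand":0}
    - {"travel":[0,0,0],"dr":[0,0,0],"hand":0}
    - {"travel":[0,0,0],"dr":[0,0,0],"hand":0}
  squeeze: 35

```text
t: 19.87
eef_pos: [0.5357, -0.2598, 0.0102]
ee_rot: [0.448, 3.108, -0.002]
force: [-2.0, -0.3, 4.6]
grip_width: 0.25
grip_force: 35.0
```

Request:
jog_arm:
  commands:
    - {"travel":[0,0,-0.2],"dr":[0,0,0],"hand":0}
    - {"travel":[0,0,-0.4],"dr":[0,0,0],"hand":0}
    - {"travel":[0,0,-0.5],"dr":[0,0,0],"hand":0}
    - {"travel":[0,0,-0.5],"dr":[0,0,0],"hand":0}
    - {"travel":[0,0,-0.5],"dr":[0,0,0],"hand":0}
    - {"travel":[0,0,-0.5],"dr":[0,0,0],"hand":0}
    - {"travel":[0,0,-0.2],"dr":[0,0,0],"hand":0}
    - {"travel":[0,0,0],"dr":[0,0,0],"hand":0}

```text
t: 20.53
eef_pos: [0.5363, -0.2597, 0.1519]
ee_rot: [0.447, 3.105, -0.003]
force: [-0.6, -0.4, -2.3]
grip_width: 0.247
grip_force: 35.0
```

Run:
```python
from h import *
o=env.get_obs();print(o["eef_pos"],o["force"],o["grip_width"]);plan([.5673,-.0249,.15],-.197+np.pi)
env.snapshot("wrist");env.snapshot("scene")
for c in("wrist","scene"):
  for r in env.pinpoint("long_coupling_center",c)[:1]: print(c,round(r["score"],2),np.round(r["xy"],1),onz(c,r["xy"],o["eef_pos"][2]+.009))
  for r in env.boxes_of("long_coupling",c)[:1]: print(c,round(r["score"],2),np.round(r["extent"]))
```

```text
[ 0.53633587 -0.25974041  0.15191365] [-0.60373447 -0.43081751 -2.33452722] 0.24747341436062592
shift units [0.731 4.681 0.028] heading 2.856 turnz units -0.113  toolz [ 0.004 -0.003 -1.   ]
wrist 0.89 [287.7 251.3] [ 0.5294 -0.2555  0.1609]
wrist 0.62 [249. 174. 323. 311.]
scene 0.6 [230.7 163.4] [ 0.5262 -0.257   0.1609]
```

Request:
jog_arm:
  commands:
    - {"travel":[0.12,0.78,0],"dr":[0,0,0],"hand":0}
    - {"travel":[0.12,0.78,0],"dr":[0,0,0],"hand":0}
    - {"travel":[0.12,0.78,0],"dr":[0,0,0],"hand":0}
    - {"travel":[0.12,0.78,0],"dr":[0,0,0],"hand":0}
    - {"travel":[0.12,0.78,0],"dr":[0,0,0],"hand":0}
    - {"travel":[0.13,0.78,0],"dr":[0,0,0],"hand":0}
    - {"travel":[0,0,0],"dr":[0,0,-0.113],"hand":0}
    - {"travel":[0,0,0],"dr":[0,0,0],"hand":0}
    - {"travel":[0,0,0],"dr":[0,0,0],"hand":0}

```text
t: 21.58
eef_pos: [0.5655, -0.0242, 0.1482]
ee_rot: [-0.311, -3.125, 0.0]
force: [1.1, -0.3, -2.1]
grip_width: 0.25
grip_force: 35.0
```

Run:
```python
from h import *
o=env.get_obs();print(o["eef_pos"],o["ee_rot"]);plan([.5673,-.0249,.053],-.197+np.pi)
im=save("wrist","w6.png");cv2.imwrite("pics/w6z.png",cv2.resize(im[110:350,130:430,::-1],None,fx=2.5,fy=2.5,interpolation=cv2.INTER_CUBIC))
```

```text
[ 0.56554178 -0.0241559   0.14819594] [-3.11370579e-01 -3.12462746e+00  4.19284834e-04]
shift units [-0.04  -0.007  1.904] heading 2.943 turnz units -0.002  toolz [-0.002 -0.    -1.   ]
```

View pics/w6z.png

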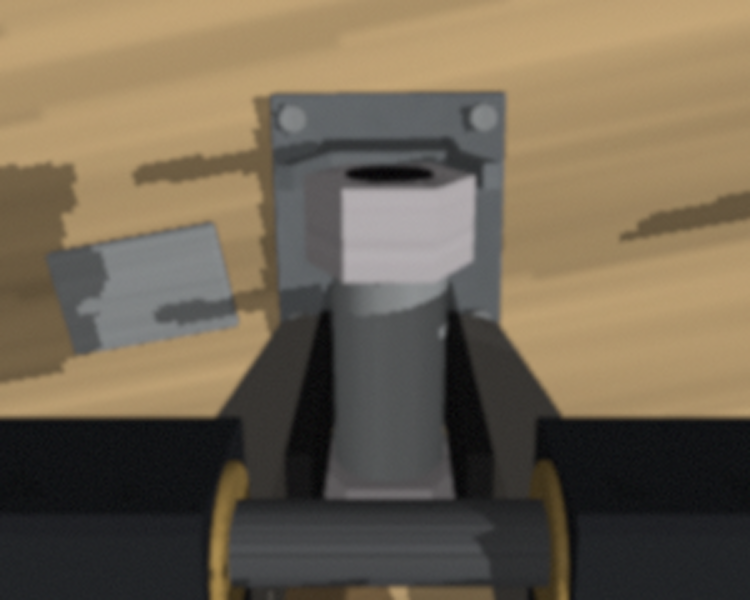

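Run:
```python
from h import *
i=env.camera_info("wrist");K=np.array(i["camera_matrix"]);M=np.array(i["mount"])
def f(u,v,z):
    d=M[:3,:3]@np.linalg.solve(K,[u/2.5+130,v/2.5+110,1]);c=M[:3,3];return (c+d*(z-c[2])/d[2])*1000
for z in(-.034,-.029,-.024,-.019,-.014): print(z,"front",f(408,187,z).round(1)[:2],"back",f(408,282,z).round(1)[:2],"width",(f(475,187,z)-f(342,187,z))[0:2].round(1))
print("hole", f(388,173,-.009),f(345,173,-.009)-f(433,173,-.009))
```

```text
-0.034 front [43.9  3.3] back [26.8  3.4] width [-0.  22.8]
-0.029 front [42.9  3.5] back [25.3  3.5] width [-0.  23.6]
-0.024 front [42.   3.6] back [23.7  3.7] width [-0.  24.5]
-0.019 front [41.   3.7] back [22.1  3.8] width [-0.  25.3]
-0.014 front [40.1  3.9] back [20.5  4. ] width [-0.  26.1]
hole [42.00354581 -0.06027697 -9.        ] [  0.02169618 -17.76214892   0.        ]
```

Request:
jog_arm:
  commands:
    - {"travel":[-0.08,-0.007,0.2],"dr":[0,0,0],"hand":0}
    - {"travel":[0,0,0.4],"dr":[0,0,0],"hand":0}
    - {"travel":[0,0,0.4],"dr":[0,0,0],"hand":0}
    - {"travel":[0,0,0.3],"dr":[0,0,0],"hand":0}
    - {"travel":[0,0,0.2],"dr":[0,0,0],"hand":0}
    - {"travel":[0,0,0.15],"dr":[0,0,0],"hand":0}
    - {"travel":[0,0,0.1],"dr":[0,0,0],"hand":0}
    - {"travel":[0,0,0.08],"dr":[0,0,0],"hand":0}
    - {"travel":[0,0,0.05],"dr":[0,0,0],"hand":0}
    - {"travel":[0,0,0],"dr":[0,0,0],"hand":0}
    - {"travel":[0,0,0],"dr":[0,0,0],"hand":0}

```text
t: 22.55
eef_pos: [0.5703, -0.0254, 0.0557]
ee_rot: [0.309, 3.125, -0.0]
force: [0.9, -0.3, -2.7]
grip_width: 0.246
grip_force: 35.0
```

Request:
jog_arm:
  commands:
    - {"travel":[0,0,0.04],"dr":[0,0,0],"hand":0}
    - {"travel":[0,0,0.03],"dr":[0,0,0],"hand":0}
    - {"travel":[0,0,0],"dr":[0,0,0],"hand":0}
    - {"travel":[0,0,0],"dr":[0,0,0],"hand":0}

```text
t: 22.88
eef_pos: [0.5698, -0.0253, 0.0516]
ee_rot: [-0.309, -3.126, -0.0]
force: [0.6, 0.6, -3.2]
grip_width: 0.249
grip_force: 35.0
```

Request:
jog_arm:
  commands:
    - {"travel":[0,0,0.02],"dr":[0,0,0],"hand":0}
    - {"travel":[0,0,0],"dr":[0,0,0],"hand":0}
    - {"travel":[0,0,0],"dr":[0,0,0],"hand":0}

```text
t: 23.13
eef_pos: [0.5701, -0.0253, 0.0513]
ee_rot: [0.309, 3.126, -0.0]
force: [-2.0, 0.5, 3.8]
grip_width: 0.25
grip_force: 35.0
```

Run:
```python
from h import *
o=env.get_obs();print(o["eef_pos"],o["force"])
im=save("wrist","w7.png");s=env.snapshot("side");t=env.snapshot("scene")
A=cv2.resize(im[110:350,130:430],(500,400));B=cv2.resize(s[180:280,200:325],(300,240));C=cv2.resize(t[180:280,230:355],(300,240))
D=np.zeros((480,800,3),np.uint8);D[:400,:500]=A;D[:240,500:]=B;D[240:,500:]=C;cv2.imwrite("pics/w7z.png",D[:,:,::-1])
```

```text
[ 0.57010672 -0.02533112  0.05125392] [-1.98823129  0.52811172  3.75369407]
```

View pics/w7z.png

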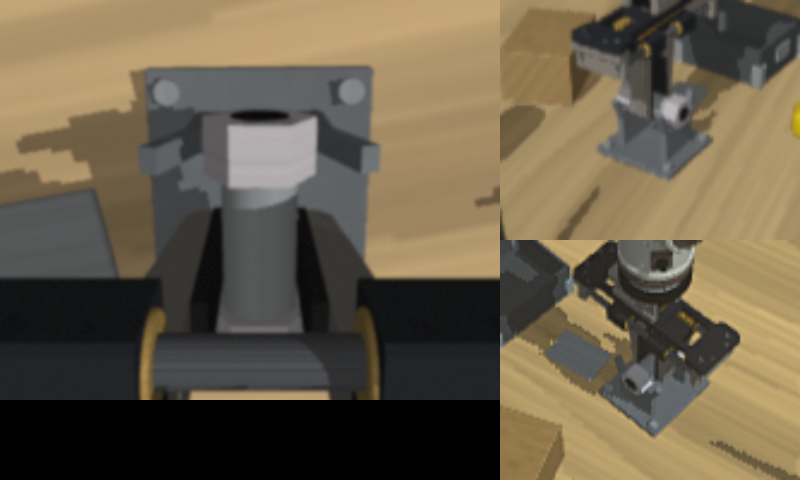

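The near nut sits between the notch flanks (left panel, about (260,150)) and there is light contact (+3.8 N). Releasing and retreating upward.

Request:
jog_arm:
  commands:
    - {"travel":[0,0,0],"dr":[0,0,0],"hand":30}
    - {"travel":[0,0,0],"dr":[0,0,0],"hand":40}
    - {"travel":[0,0,0],"dr":[0,0,0],"hand":50}
    - {"travel":[0,0,0],"dr":[0,0,0],"hand":50}
    - {"travel":[0,0,0],"dr":[0,0,0],"hand":50}
    - {"travel":[0,0,0],"dr":[0,0,0],"hand":50}
    - {"travel":[0,0,-0.2],"dr":[0,0,0],"hand":50}
    - {"travel":[0,0,-0.4],"dr":[0,0,0],"hand":50}
    - {"travel":[0,0,-0.6],"dr":[0,0,0],"hand":50}
    - {"travel":[0,0,-0.6],"dr":[0,0,0],"hand":50}
    - {"travel":[0,0,-0.6],"dr":[0,0,0],"hand":50}
    - {"travel":[0,0,-0.6],"dr":[0,0,0],"hand":50}
    - {"travel":[-0.6,0,-0.4],"dr":[0,0,0],"hand":50}
    - {"travel":[-0.4,0,0],"dr":[0,0,0],"hand":50}
    - {"travel":[0,0,0],"dr":[0,0,0],"hand":50}
    - {"travel":[0,0,0],"dr":[0,0,0],"hand":50}
    - {"travel":[0,0,0],"dr":[0,0,0],"hand":50}

```text
t: 24.7
eef_pos: [0.618, -0.0349, 0.2201]
ee_rot: [-0.309, -3.125, -0.0]
force: [0.1, -0.1, -0.3]
grip_width: 0.498
grip_force: 0.0
```

Run:
```python
from h import *
im=save("wrist","w8.png");s=env.snapshot("side");t=env.snapshot("scene");o=env.get_obs();print(o["eef_pos"],o["force"])
for n in("long_coupling_center","stand_seat"):
  for c in("wrist","scene","side"):
    for r in env.pinpoint(n,c)[:1]: print(n,c,round(r["score"],2),np.round(r["xy"]),onz(c,r["xy"],.06))
A=cv2.resize(im[60:300,130:430],(500,400));B=cv2.resize(s[130:380,180:430],(300,300));C=cv2.resize(t[120:345,155:455],(300,225))
D=np.zeros((525,800,3),np.uint8);D[:400,:500]=A;D[:300,500:]=B;D[300:,500:]=C;cv2.imwrite("pics/w8z.png",D[:,:,::-1])
```

```text
[ 0.61795116 -0.0347882   0.22010296] [ 0.02714133 -1.58642878 -0.35782948]
long_coupling_center wrist 0.73 [289. 139.] [ 0.5661 -0.0206  0.06  ]
long_coupling_center scene 0.63 [294. 229.] [ 0.5634 -0.024   0.06  ]
long_coupling_center side 0.71 [264. 221.] [ 0.5695 -0.031   0.06  ]
stand_seat wrist 0.95 [286. 142.] [ 0.5694 -0.0243  0.06  ]
stand_seat scene 0.7 [295. 231.] [ 0.5664 -0.0199  0.06  ]
stand_seat side 0.78 [265. 223.] [ 0.5625 -0.0219  0.06  ]
```

View pics/w8z.png

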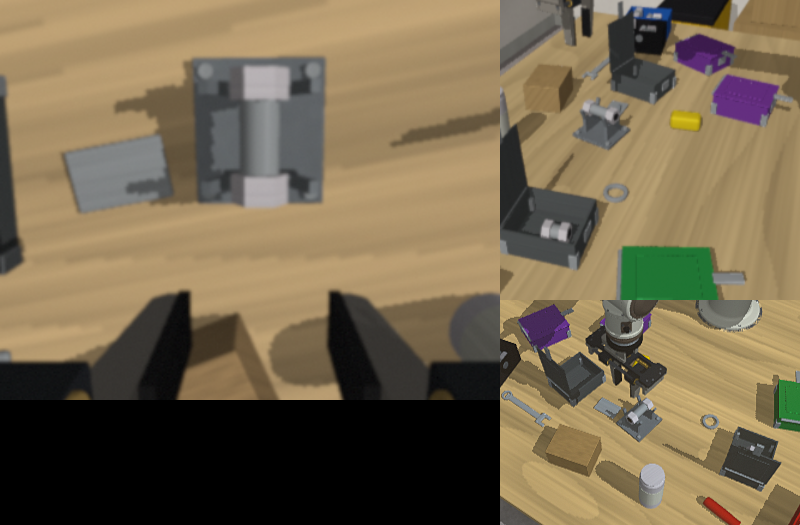

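The coupling rests in both notches, centred and aligned. Both lids are up, the short coupling is still in its case, and the arm is clear.

```bash
python3 -c "
from plant import env
print(env.job_done())"
```

```text
the job is handed in; nothing more can be done
None
```

I handed the job in at about 25 s of the 70 s: the long coupling rests in both stand notches, both lids stand open, the short coupling is still in its case, and the last pictures show the bystanders undisturbed. The system gave no verdict.

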